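# Switch the bench test box over through its interlock

## Task

Switch the grey test box over to test. First swing the isolator (the lever with the plain cylinder grip) anticlockwise, seen from above, until its latch drops in and holds it; only that frees the selector (the lever with the ball grip), which you then swing anticlockwise all the way over to its stop. Go by feel and gently: where the latch drops differs from box to box, and no lever may be forced against it or against the stop; leave the things lying about where they are, and let go at the end.

Things in the scene. Friction and masses are not known exactly. Their poses are not given: they have to be found in the camera images.
- test_box: Grey painted steel housing, fixed, 190 (x) x 300 (y) x 60 mm high; origin at the centre of its underside, front (with brass terminal posts) to its own -x. Its flat top carries the isolator (at its own y = +85 mm) and the selector (y = -85 mm), both on upright shafts. Anticlockwise seen from above is positive for both levers.
- isolator (a joint): Isolator lever angle, rad, 0 to 1.95, growing anticlockwise from above; starts at 0 to 0.12. At 0 it points 1.40 rad anticlockwise of the box's own +x (about to its +y side) and swings towards the front (-x). Takes about 3 N at the grip, stays where left. The latch drops, unseen, somewhere between 0.75 and 1.65 rad; then it has about 0.06 rad of play and a springy stop.
- isolator_grip (a point): Middle of the isolator's grip: an upright plain black cylinder, 18 mm diameter, 85 mm from its shaft; it stands on the lever's flat steel bar (18 mm wide, bar top 78 mm above the table) and ends 125 mm above the table. This point is 106 mm above the table.
- isolator_axis (a point): Point on the isolator's upright shaft axis, 106 mm above the table (above the hub).
- selector (a joint): Selector lever angle, rad, growing anticlockwise from above; starts at 0 to 0.04. At 0 it points to the box's own -x (front) and swings round to the -y side. Takes about 3 N at the grip, stays where left. Blocked at about 0.08 rad while the isolator is not latched; once it is, free to a slightly springy stop at about 1.18 rad.
- selector_grip (a point): Centre of the selector's black ball grip, 30 mm diameter, 85 mm from its shaft, 106 mm above the table, on a 12 mm steel stem that rises from the lever's flat bar (bar top 78 mm above the table).
- selector_axis (a point): Point on the selector's upright shaft axis, 106 mm above the table (above the hub).
- interlock: Fixed guide inside the closed box, unseen; origin as the box. It carries the selector's stop and a sprung bolt that drops 8 mm into a notch on the isolator's shaft, clearing the selector. A latched isolator resists with about 3 N more at the grip per 0.01 rad, the selector's block and stop with about 10 N. At the grip, over 18 N on the isolator or 25 N on the selector is forcing.
- module_one: Bystander: narrow white switch module, 60 x 18 x 69 mm, standing on top of the box behind and between the two levers; origin at the centre of its underside.
- module_two: Bystander: white switch module, 60 x 36 x 69 mm, on the table to the left; origin at the centre of its underside.
- contactor: Bystander: grey and black contactor block, 55 x 45 x 72 mm, on the table to the right; origin at the centre of its underside.
- screwdriver: Bystander: screwdriver, 170 mm, black handle, lying on the table along the far side (+x) of the box; origin under its middle.
- parts_cup: Bystander: empty white plastic cup, 72 mm across, 85 mm high, on the table to the right; origin at the centre of its underside.
- tape_roll: Bystander: black ring-shaped roll, 90 mm across, 20 mm high, lying on the table to the left; origin at the centre of its underside.

How it is judged:
By the outcome, as a careful person would: the job done as asked, in the order asked, and still so for the second after the job is handed in, with the robot touching nothing.
It also fails if it takes over 64 s, if anything falls off the work surface, if the arm or the gripper's body presses on something with over 40 N, if the wrist force passes 120 N, or if a joint passes its speed limit or range.

## Robot

A 6-joint arm with a two-finger parallel gripper is mounted at the origin on the work surface. World frame = base frame: x ahead of the robot, y to its left, z up, the work surface at z = 0. Lengths are in m, angles in rad, forces in N, time in s.
With the tool pointing down it reaches from about 0.4 to 0.825 m from the base axis. Payload 7 kg.
Tool frame: the origin (TCP) lies midway between the tips of the shut fingers; the grasp point (between the pads) lies 19 mm behind it; y points along the fingers, z is the direction in which the jaws open and shut, and the axes are right-handed (so a half turn about y gives the same grasp; the last joint's range is limited). The gripper opens to 88 mm and grips with 3 to 60 N. Pads are 19 mm wide; open, the fingers measure 130 mm over their backs; the gripper's body (78 mm by 193 mm) begins 47 mm behind the grasp point.
Start: joints at [1.458, 0.359, 0.012, 0, -1.224, -0.288], TCP at [0.263, 0.621, 0.227] pointing down, gripper open.
Joint ranges: [-3.07, 3.07], [-1.43, 2.12], [-1.02, 1.25], [-3.03, 1.67], [-3.05, -0], [-3.03, 3.03]. Speed limits (rad/s): [2.39, 2.39, 3.01, 3.14, 3.14, 3.14].

## Interface

Orientations are given as [roll, pitch, yaw] about the fixed x, y, z axes, in that order (R = Rz(yaw) Ry(pitch) Rx(roll)).
In Python, from station import arm gives the robot as it stands.
- The arm moves only by the tool move_arm, never from a script. Its argument "deltas" is a list of rows, each an object with "dp": the shift along the tool's x, y, z in mm, a list of three; "rotation": the turn, a rotation vector about the tool's x, y, z in degrees, a list of three. A call has 1 to 5 rows; each row shifts and turns the pose as measured when the row begins, along the tool's axes as they then stand; what a row does not reach is not made up. A row lasts 1/12 s, in which the tool goes at most 41.7 mm and 7.16 degrees, less where a joint would pass 70% of its speed; a pose out of reach is approached as far as the arm can. A call is refused whole if a number of a shift passes 41.7 or a number of a turn 7.16, either way. A call with a gripper value outside its range is refused whole. "jaw" is the closure in counts, from 0 (fully open) to 255 (shut), set as the call begins (left out, the last holds). The fingers move at their own pace and stop on an object; "squeeze" is the grip in N (left out, the last holds). Time passes only in rows, so rows that do not move let the fingers close. It gives the time, the measured TCP pose, the force and the opening at its end, in the units of the state.
- arm.get_state(): the state, without advancing time (a new reading comes with each control period).
- arm.grab_frame(name): name is "side" or "top" or "wrist"; returns a dict with "pixels" (480x640x3 uint8, red, green, blue), "z_map" (480x640 float32, m along the optical axis (not along the pixel's ray), 0 where there is no reading), "fx", "fy", "cx", "cy" (pixels), "cam_to_world" (4x4, takes a point from camera to world coordinates); the wrist camera has in their place "mount" (4x4, takes a point from camera to tool coordinates, whose origin is the TCP and whose axes are the tool frame's). Camera axes: x right, y down, z forward; pixel columns grow to the right and rows downward; lengths in m; the calibration is good to about 2 mm. A picture is of the moment at which its call begins: read the wrist's pose just before it.
- arm.job_done(): hands the job in, once; it reports no verdict.
The state is a dict: "t": time; "q": joint angles; "qd": joint speeds; "joint_efforts": joint torques, N m; "eef_pos": TCP position; "ee_rot": TCP orientation; "force": force on the tool from outside, world axes, zero at the start; "moment": the same for the moment, N m; "width": finger opening in m.
Only numpy, scipy, OpenCV 4.12 (cv2) and the standard library are available. Lean on these libraries where they do the work, as an engineer would, in place of code of your own. Each camera call takes 0.05 s, during which the arm holds its last target.

## Working session

There is one attempt and no reset: what is moved stays moved. The work goes in short steps, Python scripts to look and compute and a tool call to move; the robot and the scene stay as the last step left them, time stands still between calls to the robot, and variables do not carry over. Pictures are saved under pics/ and viewed, and the job is handed in when it is done.

Besides the shell and the picture viewer there is one more tool, called after "Call:" as name(argument=value, ...), one argument or row to a line, values as JSON. move_arm: Moves the arm, as the interface text tells. Its arguments: {"type":"object","properties":{"deltas":{"type":"array","items":{"type":"object","properties":{"dp":{"type":"array","items":{"type":"number"}},"rotation":{"type":"array","items":{"type":"number"}}}}},"jaw":{"type":"number"},"squeeze":{"type":"number"}},"required":["deltas"]}

```bash
mkdir -p pics; ls
python3 - <<'E'
from station import arm
import cv2,numpy as np
s=arm.get_state()
for k,v in s.items(): print(k,np.round(v,4))
for n in ["top","side"]:
    f=arm.grab_frame(n); cv2.imwrite(f"pics/{n}0.png",f["pixels"][:,:,::-1]); np.savez(f"{n}0.npz",**f)
    print(n,f["fx"],f["cx"],f["cy"],np.round(f["cam_to_world"],3).tolist())
f=arm.grab_frame("wrist"); print(np.round(f["mount"],3).tolist()); np.savez("wrist0.npz",**f)
E
```

```text
pics
t 0.0
q [ 1.4581e+00  3.5940e-01  1.1100e-02 -3.0000e-04 -1.2241e+00 -2.8810e-01]
qd [-0.0004  0.0004  0.0001  0.0012  0.0011  0.0003]
joint_efforts [ 1.80000e-03 -5.82721e+01  2.93052e+01  6.99720e+00  6.80000e-03
 -2.00000e-04]
eef_pos [0.2632 0.6211 0.2257]
ee_rot [-1.5692e+00  1.0000e-04  2.7407e+00]
force [0.3124 0.0114 0.0242]
moment [-0.023   0.0369 -0.0146]
width 0.0875
top 461.1950549065041 325.2245110242631 237.02207189904422 [[0.001, -0.983, 0.183, 0.405], [-1.0, -0.003, -0.01, 0.012], [0.011, -0.183, -0.983, 1.006], [0.0, 0.0, 0.0, 1.0]]
side 463.5017314395773 315.4170334934091 247.46794232507085 [[0.9, -0.338, 0.276, 0.311], [-0.436, -0.699, 0.566, -0.583], [0.002, -0.63, -0.777, 0.881], [0.0, 0.0, 0.0, 1.0]]
[[-0.001, 0.955, 0.297, -0.081], [-0.0, -0.297, 0.955, -0.159], [1.0, 0.001, 0.001, -0.0], [0.0, 0.0, 0.0, 1.0]]
```

View pics/top0.png

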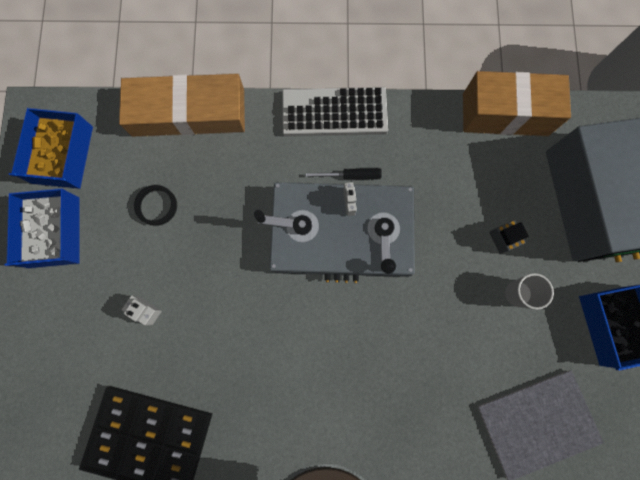

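View pics/side0.png

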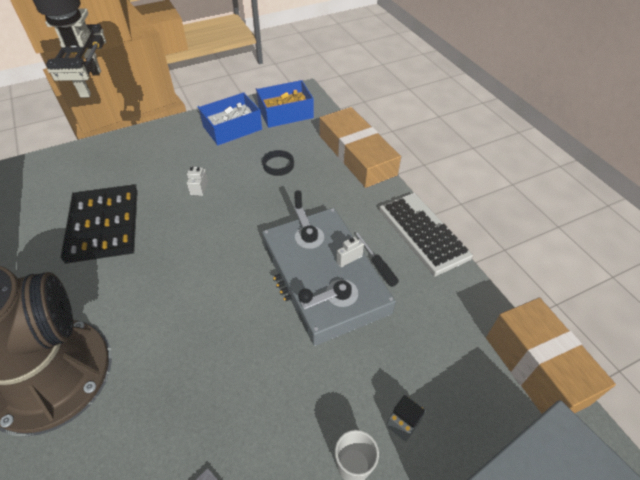

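Top view: isolator hub about (302,224) with its grip at (260,217); selector hub (384,227) with its ball at (388,266). White module between them at (350,196). Next, measure.

```bash
cat > h.py <<'E'
import numpy as np,cv2
def cloud(f):
    z=f["z_map"];v,u=np.mgrid[:480,:640]
    P=np.stack([(u-f["cx"])/f["fx"]*z,(v-f["cy"])/f["fy"]*z,z,np.ones_like(z)],-1)@np.array(f["cam_to_world"]).T
    P=P[...,:3].copy();P[z==0]=np.nan
    return P
E
python3 - <<'E'
from h import *
from scipy.optimize import least_squares
for n in ["top","side"]:
    P=cloud(np.load(n+"0.npz"))
    x,y,z=P[...,0],P[...,1],P[...,2]
    m=(abs(z-.06)<.006)&(x>.3)&(x<.75)&(abs(y)<.3)
    r=cv2.minAreaRect((P[m][:,:2]*1000).astype(np.float32)); print(n,r, m.sum())
    reg=(x>.3)&(x<.75)&(abs(y)<.3)
    for lo,hi in [(.07,.085),(.085,.098),(.098,.115),(.115,.14)]:
        k=reg&(z>lo)&(z<hi)
        nl,lab=cv2.connectedComponents(k.astype(np.uint8))
        for i in range(1,nl):
            q=P[lab==i]
            if len(q)>5: print(lo,hi,len(q),np.round(q.mean(0),4),np.round(q.min(0),3),np.round(q.max(0),3))
E
```

```text
top ((601.1661376953125, -35.468017578125), (300.2909240722656, 190.85189819335938), 88.42951202392578) 11069
0.07 0.085 14 [ 0.6262 -0.0499  0.0771] [ 0.624 -0.06   0.07 ] [ 0.629 -0.043  0.083]
0.07 0.085 553 [0.6053 0.0733 0.0792] [0.584 0.031 0.07 ] [0.622 0.143 0.085]
0.07 0.085 499 [ 0.5803 -0.1197  0.0791] [ 0.528 -0.14   0.072] [ 0.618 -0.1    0.085]
0.085 0.098 13 [ 0.6256 -0.0519  0.0912] [ 0.625 -0.059  0.086] [ 0.627 -0.044  0.098]
0.085 0.098 9 [0.6076 0.1292 0.0911] [0.605 0.126 0.086] [0.611 0.134 0.097]
0.098 0.115 44 [ 0.6791 -0.0448  0.105 ] [ 0.667 -0.054  0.101] [ 0.685 -0.038  0.108]
0.098 0.115 6 [ 0.6548 -0.0395  0.1078] [ 0.652 -0.04   0.1  ] [ 0.658 -0.039  0.114]
0.098 0.115 85 [ 0.6335 -0.0505  0.1051] [ 0.625 -0.06   0.098] [ 0.642 -0.041  0.115]
0.098 0.115 18 [0.608  0.1306 0.1053] [0.605 0.125 0.099] [0.616 0.139 0.114]
0.098 0.115 51 [ 0.5107 -0.1173  0.112 ] [ 0.5   -0.134  0.106] [ 0.528 -0.107  0.115]
0.115 0.14 143 [ 0.6539 -0.0481  0.1234] [ 0.639 -0.059  0.115] [ 0.67  -0.039  0.131]
0.115 0.14 72 [0.613  0.1332 0.1241] [0.605 0.125 0.115] [0.622
[... 432 characters left out ...]
  0.07 ] [ 0.618 -0.101  0.085]
0.085 0.098 25 [0.611  0.1282 0.0912] [0.605 0.122 0.085] [0.619 0.134 0.098]
0.085 0.098 95 [ 0.65   -0.0555  0.092 ] [ 0.624 -0.06   0.085] [ 0.685 -0.044  0.098]
0.098 0.115 39 [0.6117 0.1284 0.1063] [0.605 0.125 0.098] [0.62  0.134 0.115]
0.098 0.115 160 [ 0.6509 -0.0526  0.1054] [ 0.625 -0.061  0.098] [ 0.685 -0.035  0.115]
0.098 0.115 67 [ 0.5093 -0.13    0.1097] [ 0.499 -0.136  0.098] [ 0.525 -0.113  0.115]
0.115 0.14 52 [0.613  0.1324 0.1224] [0.605 0.126 0.115] [0.621 0.143 0.126]
0.115 0.14 117 [ 0.6534 -0.0503  0.1224] [ 0.639 -0.06   0.115] [ 0.671 -0.035  0.131]
0.115 0.14 105 [ 0.5129 -0.1229  0.1186] [ 0.499 -0.133  0.115] [ 0.526 -0.111  0.124]
```

Run:
```python
import numpy as np,cv2
a=np.load("top0.npz")["pixels"][150:300,230:440,::-1];cv2.imwrite("pics/topc.png",cv2.resize(a,(798,570),interpolation=cv2.INTER_CUBIC))
```

```text
(no output)
```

View pics/topc.png

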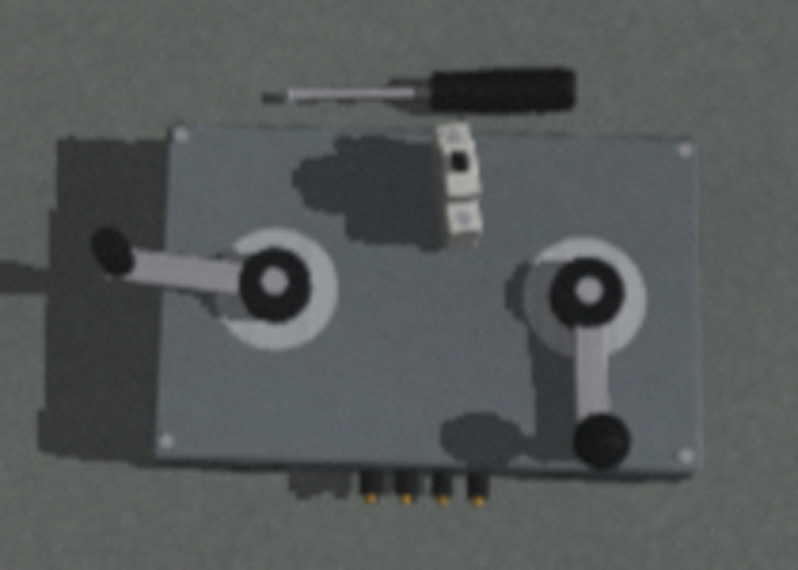

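```bash
cat >> h.py <<'E'
from scipy.spatial.transform import Rotation as R
def rows(p,rpy,path):
    """path: list of (pos,yaw) targets; prints tool-frame rows"""
    p=np.array(p);Rm=R.from_euler("xyz",rpy)
    for q,yaw in path:
        Rt=R.from_euler("xyz",[-np.pi/2,0,yaw])
        dp=Rm.inv().apply(np.array(q)-p)*1000; rv=(Rm.inv()*Rt).as_rotvec(degrees=True)
        print(np.round(dp,1).tolist(),np.round(rv,2).tolist())
        p=np.array(q);Rm=Rt
def go(tp,ty,n):
    from station import arm
    s=arm.get_state();p=s["eef_pos"];r=s["ee_rot"]
    d=(ty-r[2]+np.pi)%(2*np.pi)-np.pi
    rows(p,r,[(np.array(p)+(np.array(tp)-p)*i/n, r[2]+d*i/n) for i in range(1,n+1)])
E
python3 -c "
from h import *
go([.613,.1335,.20],np.radians(83.4),16)"
```

```text
[-32.0, 1.6, 19.5] [-0.08, 4.6, -0.01]
[-33.5, 1.6, 16.9] [0.0, 4.6, -0.0]
[-34.7, 1.6, 14.2] [0.0, 4.6, -0.0]
[-35.8, 1.6, 11.3] [0.0, 4.6, 0.0]
[-36.6, 1.6, 8.4] [0.0, 4.6, -0.0]
[-37.1, 1.6, 5.5] [-0.0, 4.6, 0.0]
[-37.4, 1.6, 2.5] [0.0, 4.6, -0.0]
[-37.5, 1.6, -0.5] [0.0, 4.6, 0.0]
[-37.3, 1.6, -3.6] [0.0, 4.6, -0.0]
[-36.9, 1.6, -6.5] [0.0, 4.6, -0.0]
[-36.3, 1.6, -9.5] [0.0, 4.6, 0.0]
[-35.4, 1.6, -12.4] [0.0, 4.6, 0.0]
[-34.3, 1.6, -15.2] [-0.0, 4.6, -0.0]
[-33.0, 1.6, -17.9] [-0.0, 4.6, 0.0]
[-31.4, 1.6, -20.5] [0.0, 4.6, 0.0]
[-29.7, 1.6, -22.9] [0.0, 4.6, -0.0]
```

Call:
move_arm(
  deltas=[
    {"dp": [-32, 1.6, 19.5], "rotation": [0, 4.6, 0]},
    {"dp": [-33.5, 1.6, 17], "rotation": [0, 4.6, 0]},
    {"dp": [-35, 1.6, 14], "rotation": [0, 4.6, 0]},
    {"dp": [-36, 1.6, 11], "rotation": [0, 4.6, 0]},
    {"dp": [-37, 1.6, 8], "rotation": [0, 4.6, 0]},
  ],
  jaw=90,
  squeeze=8,
)

```text
t: 0.57
eef_pos: [0.3723, 0.4685, 0.2143]
ee_rot: [-1.567, 0.002, 2.334]
force: [0.3, -0.3, 0.1]
width: 0.0603
```

```bash
python3 -c "
from h import *
go([.613,.1335,.20],np.radians(83.4),15)"
```

```text
[-27.2, 1.0, 3.8] [-0.22, 3.36, -0.11]
[-27.4, 1.0, 2.2] [0.0, 3.36, -0.0]
[-27.5, 1.0, 0.6] [-0.0, 3.36, 0.0]
[-27.5, 1.0, -1.0] [0.0, 3.36, 0.0]
[-27.4, 1.0, -2.6] [0.0, 3.36, 0.0]
[-27.2, 1.0, -4.2] [-0.0, 3.36, 0.0]
[-26.9, 1.0, -5.8] [0.0, 3.36, -0.0]
[-26.5, 1.0, -7.3] [0.0, 3.36, -0.0]
[-26.0, 1.0, -8.9] [0.0, 3.36, 0.0]
[-25.5, 1.0, -10.4] [0.0, 3.36, 0.0]
[-24.8, 1.0, -11.9] [0.0, 3.36, -0.0]
[-24.1, 1.0, -13.3] [-0.0, 3.36, 0.0]
[-23.3, 1.0, -14.7] [0.0, 3.36, -0.0]
[-22.4, 1.0, -16.0] [0.0, 3.36, 0.0]
[-21.4, 1.0, -17.3] [0.0, 3.36, -0.0]
```

Call:
move_arm(
  deltas=[
    {"dp": [-38, 1.5, 5], "rotation": [0, 4.8, 0]},
    {"dp": [-38, 1.5, 2], "rotation": [0, 4.8, 0]},
    {"dp": [-38, 1.5, 0], "rotation": [0, 4.8, 0]},
    {"dp": [-38, 1.5, -4], "rotation": [0, 4.8, 0]},
    {"dp": [-38, 1.5, -7], "rotation": [0, 4.8, 0]},
  ],
)

```text
t: 0.98
eef_pos: [0.4845, 0.3029, 0.2063]
ee_rot: [-1.567, 0.004, 1.896]
force: [0.5, 0.6, 1.0]
width: 0.0569
```

```bash
python3 -c "
from h import *
go([.613,.1335,.20],np.radians(83.4),7)"
```

```text
[-28.8, 1.0, -9.7] [-0.21, 3.6, -0.23]
[-28.1, 0.9, -11.5] [0.0, 3.6, -0.0]
[-27.4, 0.9, -13.2] [0.0, 3.6, 0.0]
[-26.5, 0.9, -14.9] [0.0, 3.6, -0.0]
[-25.5, 0.9, -16.5] [0.0, 3.6, -0.0]
[-24.4, 0.9, -18.1] [0.0, 3.6, 0.0]
[-23.2, 0.9, -19.6] [0.0, 3.6, -0.0]
```

Call:
move_arm(
  deltas=[
    {"dp": [-36, 1, -12], "rotation": [-0.2, 4.8, -0.2]},
    {"dp": [-36, 1, -15], "rotation": [0, 4.8, 0]},
    {"dp": [-34, 1, -18], "rotation": [0, 4.8, 0]},
    {"dp": [-32, 1, -20], "rotation": [0, 4.8, 0]},
    {"dp": [-20, 1, -17], "rotation": [0, 3.5, 0]},
  ],
)

```text
t: 1.4
eef_pos: [0.5951, 0.1488, 0.201]
ee_rot: [-1.57, 0.0, 1.477]
force: [0.7, 0.7, -0.6]
width: 0.0565
```

Run:
```python
from h import *
go([.613,.1335,.16],np.radians(83.4),3)
from station import arm
s=arm.get_state();f=arm.grab_frame("wrist");cv2.imwrite("pics/w1.png",f["pixels"][:,:,::-1])
# same clouds in world
T=np.eye(4);T[:3,:3]=R.from_euler("xyz",s["ee_rot"]).as_matrix();T[:3,3]=s["eef_pos"]
g=dict(f);g["cam_to_world"]=T@f["mount"];P=cloud(g);z=P[...,2]
for lo,hi in [(.1,.12),(.12,.135)]:
    k=(z>lo)&(z<hi)&(abs(P[...,0]-.613)<.06)&(abs(P[...,1]-.1335)<.06)
    nl,lab=cv2.connectedComponents(k.astype(np.uint8))
    for i in range(1,nl):
        q=P[lab==i]
        if len(q)>20: print(lo,len(q),np.round(q.mean(0),4),np.round(q.min(0),4),np.round(q.max(0),4))
```

```text
[-4.5, 13.7, -6.4] [-0.03, 0.41, -0.03]
[-4.5, 13.7, -6.5] [-0.0, 0.41, -0.0]
[-4.4, 13.7, -6.5] [0.0, 0.41, 0.0]
0.1 138 [0.6122 0.1276 0.1103] [0.606  0.125  0.1001] [0.622  0.1355 0.1199]
0.12 456 [0.6145 0.1333 0.1251] [0.6059 0.1251 0.1202] [0.6232 0.1424 0.1272]
```

View pics/w1.png

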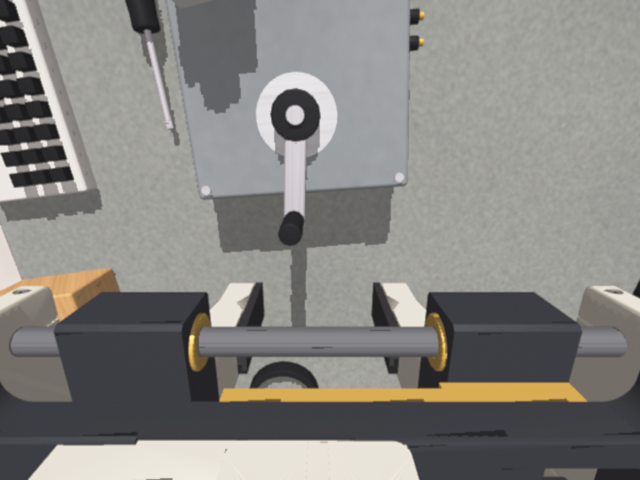

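The wrist view shows the cylinder grip at about (290,230), centred between the open fingers, with the hub at (295,115). I'll go down over it.

Run:
```python
from h import *
go([.6145,.1335,.15],np.radians(83),2)
```

```text
[-5.4, 25.2, -9.4] [-0.03, 0.66, -0.1]
[-5.3, 25.2, -9.4] [0.0, 0.66, 0.0]
```

Call:
move_arm(
  deltas=[
    {"dp": [-7, 15, -11], "rotation": [0, 0.7, 0]},
    {"dp": [-5, 15, -9], "rotation": [0, 0.7, 0]},
    {"dp": [0, 15, 0], "rotation": [0, 0, 0]},
    {"dp": [0, 0, 0], "rotation": [0, 0, 0]},
  ],
)

```text
t: 1.78
eef_pos: [0.6181, 0.1272, 0.1534]
ee_rot: [-1.57, 0.002, 1.438]
force: [-1.2, -0.3, -0.4]
width: 0.0568
```

Run:
```python
from h import *
go([.6145,.1335,.09],np.radians(83),4)
```

```text
[1.5, 15.8, 1.1] [-0.03, -0.15, -0.09]
[1.5, 15.8, 1.1] [0.0, -0.15, 0.0]
[1.5, 15.8, 1.1] [-0.0, -0.15, 0.0]
[1.5, 15.8, 1.1] [0.0, -0.15, -0.0]
```

Call:
move_arm(
  deltas=[
    {"dp": [3, 17, 2], "rotation": [0, -0.3, 0]},
    {"dp": [2, 17, 1], "rotation": [0, 0, 0]},
    {"dp": [1, 17, 1], "rotation": [0, 0, 0]},
    {"dp": [0, 8, 0], "rotation": [0, 0, 0]},
    {"dp": [0, 0, 0], "rotation": [0, 0, 0]},
  ],
)

```text
t: 2.2
eef_pos: [0.6154, 0.1343, 0.0946]
ee_rot: [-1.572, 0.002, 1.445]
force: [-0.4, 0.2, 0.5]
width: 0.057
```

Run:
```python
from h import *
go([.6145,.1335,.09],np.radians(83),1)
```

```text
[-0.9, 4.6, 0.8] [0.04, -0.21, -0.11]
```

Call:
move_arm(
  deltas=[
    {"dp": [-0.5, 3, 0.5], "rotation": [0, 0, 0]},
    {"dp": [0, 0, 0], "rotation": [0, 0, 0]},
    {"dp": [0, 0, 0], "rotation": [0, 0, 0]},
    {"dp": [0, 0, 0], "rotation": [0, 0, 0]},
    {"dp": [0, 0, 0], "rotation": [0, 0, 0]},
  ],
  jaw=255,
  squeeze=20,
)

```text
t: 2.62
eef_pos: [0.6165, 0.135, 0.0955]
ee_rot: [-1.575, 0.0, 1.447]
force: [-0.1, 0.6, 0.1]
width: 0.0288
```

Call:
move_arm(
  deltas=[
    {"dp": [0, 0, 0], "rotation": [0, 0, 0]},
    {"dp": [0, 0, 0], "rotation": [0, 0, 0]},
    {"dp": [0, 0, 0], "rotation": [0, 0, 0]},
  ],
)

```text
t: 2.87
eef_pos: [0.6161, 0.1353, 0.0962]
ee_rot: [-1.575, -0.001, 1.446]
force: [0.7, 0.4, -2.0]
width: 0.0174
```

Gripped (width 17 mm). Swing slowly along the arc.

```bash
cat >> h.py <<'E'
AX={"iso":(np.array([.6033,.0498]),1.40-.027,0.085),"sel":(np.array([.5987,-.120]),np.pi-.027,.085)}
def lev(name,n=0,dth=0,z=.092):
    from station import arm
    s=arm.get_state();A,o,r=AX[name];p=np.array(s["eef_pos"]);d=p[:2]-A
    phi=np.arctan2(d[1],d[0]);F=np.array(s["force"]);t=np.array([-np.sin(phi),np.cos(phi)]);rad=np.array([np.cos(phi),np.sin(phi)])
    w=lambda a:(a+np.pi)%(2*np.pi)-np.pi
    yo=0 if name=="iso" else np.pi
    print("t %.2f ang %.4f r %.4f yawerr %.3f z %.4f Ft %.2f Fr %.2f Fz %.2f w %.4f Mz %.2f"%(s["t"],w(phi-o),np.hypot(*d),w(s["ee_rot"][2]-phi-yo),p[2],F[:2]@t,F[:2]@rad,F[2],s["width"],s["moment"][2]))
    if n:
        path=[]
        for i in range(1,n+1):
            a=phi+dth*i; path.append((np.r_[A+r*np.array([np.cos(a),np.sin(a)]),p[2]+(z-p[2])*i/n],w(a+yo)))
        rows(p,s["ee_rot"],path)
E
python3 -c "
from h import *
lev('iso',4,.05)"
```

```text
t 2.87 ang 0.0490 r 0.0865 yawerr 0.024 z 0.0962 Ft -0.64 Fr 0.51 Fz -2.02 w 0.0174 Mz 0.01
[-1.5, 1.0, 4.3] [0.27, -1.47, 0.05]
[-0.1, 1.0, 4.2] [0.0, -2.86, -0.0]
[-0.1, 1.0, 4.2] [0.0, -2.86, 0.0]
[-0.1, 1.0, 4.2] [-0.0, -2.86, 0.0]
```

Call:
move_arm(
  deltas=[
    {"dp": [0, 1, 4.2], "rotation": [0.2, -1.5, 0]},
    {"dp": [-0.1, 1, 4.2], "rotation": [0, -2.9, 0]},
    {"dp": [-0.1, 1, 4.2], "rotation": [0, -2.9, 0]},
    {"dp": [-0.1, 1, 4.2], "rotation": [0, -2.9, 0]},
  ],
)

```text
t: 3.2
eef_pos: [0.6044, 0.1359, 0.096]
ee_rot: [-1.582, -0.001, 1.635]
force: [0.5, -0.5, 3.3]
width: 0.0171
```

```bash
python3 -c "
from h import *
lev('iso',4,.05)"
```

```text
t 3.20 ang 0.1856 r 0.0861 yawerr 0.077 z 0.0960 Ft -0.51 Fr -0.53 Fz 3.28 w 0.0171 Mz -0.24
[-0.9, 1.0, 4.3] [0.65, 1.52, 0.05]
[-0.1, 1.0, 4.2] [0.0, -2.86, -0.0]
[-0.1, 1.0, 4.2] [0.0, -2.86, 0.0]
[-0.1, 1.0, 4.2] [-0.0, -2.86, 0.0]
```

Call:
move_arm(
  deltas=[
    {"dp": [-0.5, 1.5, 4.2], "rotation": [0.6, 0, 0]},
    {"dp": [-0.3, 1.5, 4.2], "rotation": [0, -2.9, 0]},
    {"dp": [-0.1, 1.5, 4.2], "rotation": [0, -2.9, 0]},
    {"dp": [-0.1, 1.5, 4.2], "rotation": [0, -2.9, 0]},
    {"dp": [-0.1, 0, 4.2], "rotation": [0, -2.9, 0]},
  ],
)

```text
t: 3.62
eef_pos: [0.5902, 0.1343, 0.0962]
ee_rot: [-1.587, -0.001, 1.849]
force: [2.1, 2.5, -7.9]
width: 0.0178
```

Run:
```python
from h import *
lev('iso',4,.05)
from station import arm
f=arm.grab_frame("side");cv2.imwrite("pics/s2.png",cv2.resize(f["pixels"][120:360,200:520,::-1],(800,600)))
```

```text
t 3.62 ang 0.3517 r 0.0855 yawerr 0.124 z 0.0962 Ft -2.42 Fr 2.14 Fz -7.87 w 0.0178 Mz -0.22
[-0.1, 1.0, 4.3] [0.93, 4.27, 0.09]
[-0.1, 1.0, 4.2] [0.0, -2.86, 0.0]
[-0.1, 1.0, 4.2] [-0.0, -2.86, 0.0]
[-0.1, 1.0, 4.2] [0.0, -2.86, 0.0]
```

View pics/s2.png

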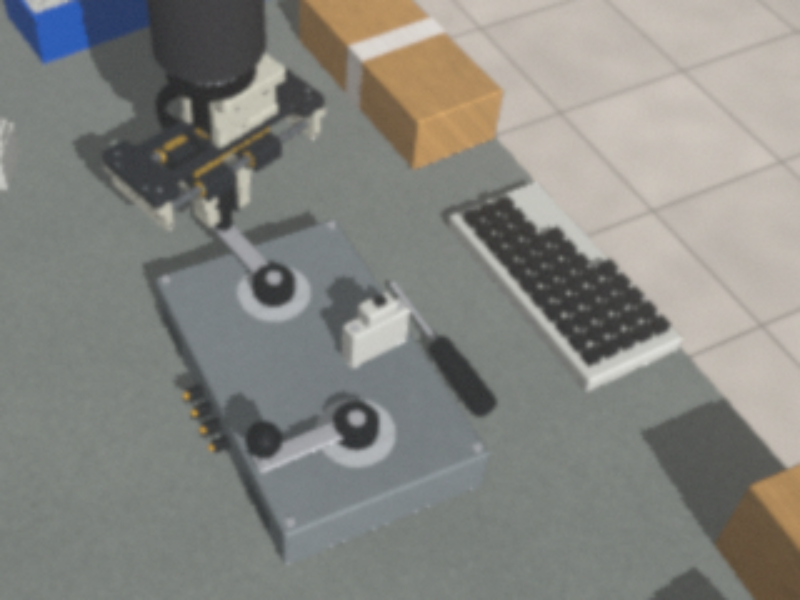

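The lever follows the gripper (crop: grip at about (225,215), hub (273,283)). Stop pressing down; carry on.

Call:
move_arm(
  deltas=[
    {"dp": [-0.1, -0.5, 4.2], "rotation": [0.5, 0, 0]},
    {"dp": [-0.1, 0, 4.2], "rotation": [0.2, 0, 0]},
    {"dp": [-0.1, 0, 4.2], "rotation": [0, -2, 0]},
    {"dp": [-0.1, 0, 4.2], "rotation": [0, -2.5, 0]},
  ],
)

```text
t: 4.0
eef_pos: [0.5774, 0.1318, 0.0962]
ee_rot: [-1.581, -0.002, 1.928]
force: [5.5, 0.4, -2.8]
width: 0.0176
```

Run:
```python
from h import *
lev('iso',4,.05)
```

```text
t 4.00 ang 0.5040 r 0.0860 yawerr 0.051 z 0.0962 Ft -5.40 Fr -1.31 Fz -2.79 w 0.0176 Mz 0.06
[-0.9, 1.0, 4.3] [0.58, 0.06, 0.12]
[-0.1, 1.0, 4.2] [0.0, -2.86, 0.0]
[-0.1, 1.0, 4.2] [0.0, -2.86, 0.0]
[-0.1, 1.0, 4.2] [-0.0, -2.86, 0.0]
```

Call:
move_arm(
  deltas=[
    {"dp": [-0.3, -0.3, 4.2], "rotation": [0.4, -1.5, 0]},
    {"dp": [-0.3, 0, 4.2], "rotation": [0.1, -2, 0]},
    {"dp": [-0.1, 0, 4.2], "rotation": [0, -2.3, 0]},
    {"dp": [-0.1, 0, 4.2], "rotation": [0, -2.5, 0]},
  ],
)

```text
t: 4.33
eef_pos: [0.5663, 0.1273, 0.0962]
ee_rot: [-1.579, -0.002, 2.074]
force: [3.3, 1.6, -1.6]
width: 0.018
```

Run:
```python
from h import *
lev('iso')
```

```text
t 4.33 ang 0.6433 r 0.0859 yawerr 0.058 z 0.0962 Ft -3.68 Fr -0.03 Fz -1.56 w 0.0180 Mz -0.02
```

Call:
move_arm(
  deltas=[
    {"dp": [-0.3, -0.2, 2], "rotation": [0.3, -0.7, 0]},
    {"dp": [-0.1, 0, 2], "rotation": [0, -1, 0]},
    {"dp": [0, 0, 1.5], "rotation": [0, -1, 0]},
    {"dp": [0, 0, 1.2], "rotation": [0, -0.8, 0]},
  ],
)

```text
t: 4.67
eef_pos: [0.5619, 0.1251, 0.0962]
ee_rot: [-1.575, -0.002, 2.134]
force: [2.8, 2.7, -2.2]
width: 0.0174
```

Run:
```python
from h import *
lev('iso')
```

```text
t 4.67 ang 0.7002 r 0.0859 yawerr 0.061 z 0.0962 Ft -3.73 Fr 1.06 Fz -2.22 w 0.0174 Mz -0.09
```

Call:
move_arm(
  deltas=[
    {"dp": [-0.1, 0, 1.3], "rotation": [0, -0.6, 0]},
    {"dp": [0, 0, 1.3], "rotation": [0, -0.8, 0]},
    {"dp": [0, 0, 1.3], "rotation": [0, -0.8, 0]},
  ],
)

```text
t: 4.92
eef_pos: [0.5587, 0.1233, 0.0962]
ee_rot: [-1.576, -0.003, 2.174]
force: [2.5, 2.7, -2.5]
width: 0.0177
```

Run:
```python
from h import *
lev('iso')
```

```text
t 4.92 ang 0.7431 r 0.0859 yawerr 0.058 z 0.0962 Ft -3.49 Fr 1.02 Fz -2.54 w 0.0177 Mz -0.03
```

Call:
move_arm(
  deltas=[
    {"dp": [-0.1, 0, 1.2], "rotation": [0, -0.7, 0]},
    {"dp": [0, 0, 1.2], "rotation": [0, -0.8, 0]},
    {"dp": [0, 0, 1.2], "rotation": [0, -0.8, 0]},
  ],
)

```text
t: 5.17
eef_pos: [0.5555, 0.1212, 0.0962]
ee_rot: [-1.576, -0.003, 2.218]
force: [2.2, 2.3, -1.6]
width: 0.0171
```

Call:
move_arm(
  deltas=[
    {"dp": [-0.1, 0, 1.2], "rotation": [0, -0.7, 0]},
    {"dp": [0, 0, 1.2], "rotation": [0, -0.8, 0]},
    {"dp": [0, 0, 1.2], "rotation": [0, -0.8, 0]},
  ],
)

```text
t: 5.42
eef_pos: [0.5524, 0.1189, 0.0962]
ee_rot: [-1.577, -0.003, 2.262]
force: [2.1, 2.8, -1.9]
width: 0.0173
```

Call:
move_arm(
  deltas=[
    {"dp": [-0.1, 0, 1.2], "rotation": [0, -0.7, 0]},
    {"dp": [0, 0, 1.2], "rotation": [0, -0.8, 0]},
    {"dp": [0, 0, 1.2], "rotation": [0, -0.8, 0]},
  ],
)

```text
t: 5.67
eef_pos: [0.5493, 0.1165, 0.0962]
ee_rot: [-1.577, -0.003, 2.307]
force: [1.9, 3.1, -2.0]
width: 0.0176
```

Call:
move_arm(
  deltas=[
    {"dp": [-0.1, 0, 1.2], "rotation": [0, -0.7, 0]},
    {"dp": [0, 0, 1.2], "rotation": [0, -0.8, 0]},
    {"dp": [0, 0, 1.2], "rotation": [0, -0.8, 0]},
  ],
)

```text
t: 5.92
eef_pos: [0.5463, 0.114, 0.0962]
ee_rot: [-1.577, -0.003, 2.352]
force: [0.9, 4.5, -2.6]
width: 0.0174
```

Run:
```python
from h import *
lev('iso')
```

```text
t 5.92 ang 0.9243 r 0.0858 yawerr 0.054 z 0.0962 Ft -3.65 Fr 2.74 Fz -2.59 w 0.0174 Mz 0.02
```

Call:
move_arm(
  deltas=[
    {"dp": [-0.1, 0, 1.2], "rotation": [0, -0.7, 0]},
    {"dp": [0, 0, 1.2], "rotation": [0, -0.8, 0]},
    {"dp": [0, 0, 1.2], "rotation": [0, -0.8, 0]},
  ],
)

```text
t: 6.17
eef_pos: [0.5434, 0.1113, 0.0962]
ee_rot: [-1.577, -0.003, 2.397]
force: [2.0, 4.4, -1.8]
width: 0.0177
```

Call:
move_arm(
  deltas=[
    {"dp": [0, 0, 1.2], "rotation": [0, -0.8, 0]},
    {"dp": [0, 0, 1.2], "rotation": [0, -0.8, 0]},
  ],
)

```text
t: 6.33
eef_pos: [0.5415, 0.1094, 0.0962]
ee_rot: [-1.577, -0.003, 2.428]
force: [0.6, 4.6, -1.9]
width: 0.0176
```

Run:
```python
from h import *
lev('iso')
```

```text
t 6.33 ang 1.0016 r 0.0858 yawerr 0.053 z 0.0962 Ft -3.70 Fr 2.75 Fz -1.85 w 0.0176 Mz 0.04
```

Steady at 3.7 N, no latch yet.

Call:
move_arm(
  deltas=[
    {"dp": [0, 0, 1.2], "rotation": [0, -0.8, 0]},
    {"dp": [0, 0, 1.2], "rotation": [0, -0.8, 0]},
    {"dp": [0, 0, 1.2], "rotation": [0, -0.8, 0]},
  ],
)

```text
t: 6.58
eef_pos: [0.5388, 0.1063, 0.0962]
ee_rot: [-1.577, -0.003, 2.474]
force: [1.0, 4.2, -1.2]
width: 0.0169
```

Run:
```python
from h import *
lev('iso')
```

```text
t 6.58 ang 1.0491 r 0.0858 yawerr 0.052 z 0.0962 Ft -3.84 Fr 2.00 Fz -1.18 w 0.0169 Mz 0.02
```

Call:
move_arm(
  deltas=[
    {"dp": [0, 0, 1.2], "rotation": [0, -0.8, 0]},
    {"dp": [0, 0, 1.2], "rotation": [0, -0.8, 0]},
    {"dp": [0, 0, 1.2], "rotation": [0, -0.8, 0]},
  ],
)

```text
t: 6.83
eef_pos: [0.5361, 0.1032, 0.0962]
ee_rot: [-1.577, -0.003, 2.521]
force: [0.4, 4.7, -0.7]
width: 0.0175
```

Run:
```python
from h import *
lev('iso')
```

```text
t 6.83 ang 1.0971 r 0.0858 yawerr 0.051 z 0.0962 Ft -3.93 Fr 2.61 Fz -0.72 w 0.0175 Mz 0.03
```

Call:
move_arm(
  deltas=[
    {"dp": [0, 0, 1.2], "rotation": [0, -0.8, 0]},
    {"dp": [0, 0, 1.2], "rotation": [0, -0.8, 0]},
    {"dp": [0, 0, 1.2], "rotation": [0, -0.8, 0]},
  ],
)

```text
t: 7.08
eef_pos: [0.5335, 0.0997, 0.0962]
ee_rot: [-1.577, -0.002, 2.567]
force: [0.9, 4.7, -1.4]
width: 0.0176
```

Run:
```python
from h import *
lev('iso')
```

```text
t 7.08 ang 1.1480 r 0.0858 yawerr 0.046 z 0.0962 Ft -4.34 Fr 1.99 Fz -1.44 w 0.0176 Mz 0.12
```

Call:
move_arm(
  deltas=[
    {"dp": [0, 0, 1.2], "rotation": [0, -0.8, 0]},
    {"dp": [0, 0, 1.2], "rotation": [0, -0.8, 0]},
  ],
)

```text
t: 7.25
eef_pos: [0.532, 0.0975, 0.0962]
ee_rot: [-1.577, -0.002, 2.598]
force: [0.8, 5.1, -0.8]
width: 0.0172
```

Run:
```python
from h import *
lev('iso')
```

```text
t 7.25 ang 1.1793 r 0.0858 yawerr 0.046 z 0.0962 Ft -4.66 Fr 2.16 Fz -0.83 w 0.0172 Mz 0.09
```

Call:
move_arm(
  deltas=[
    {"dp": [0, 0, 1.2], "rotation": [0, -0.8, 0]},
    {"dp": [0, 0, 1.2], "rotation": [0, -0.8, 0]},
  ],
)

```text
t: 7.42
eef_pos: [0.5305, 0.0952, 0.0962]
ee_rot: [-1.577, -0.002, 2.63]
force: [0.3, 4.2, -0.1]
width: 0.0171
```

Run:
```python
from h import *
lev('iso')
```

```text
t 7.42 ang 1.2109 r 0.0858 yawerr 0.046 z 0.0962 Ft -3.74 Fr 2.01 Fz -0.10 w 0.0171 Mz 0.11
```

Call:
move_arm(
  deltas=[
    {"dp": [0, 0, 1.2], "rotation": [0, -0.8, 0]},
    {"dp": [0, 0, 1.2], "rotation": [0, -0.8, 0]},
    {"dp": [0, 0, 1], "rotation": [0, -0.8, 0]},
  ],
)

```text
t: 7.67
eef_pos: [0.5285, 0.0918, 0.0961]
ee_rot: [-1.577, -0.002, 2.676]
force: [0.3, 4.3, -0.2]
width: 0.0173
```

Run:
```python
from h import *
lev('iso')
```

```text
t 7.67 ang 1.2564 r 0.0858 yawerr 0.047 z 0.0961 Ft -3.88 Fr 1.85 Fz -0.22 w 0.0173 Mz 0.07
```

Call:
move_arm(
  deltas=[
    {"dp": [0, 0, 1.2], "rotation": [0, -0.8, 0]},
    {"dp": [0, 0, 1.2], "rotation": [0, -0.8, 0]},
    {"dp": [0, 0, 1], "rotation": [0, -0.8, 0]},
  ],
)

```text
t: 7.92
eef_pos: [0.5265, 0.0881, 0.0961]
ee_rot: [-1.576, -0.002, 2.723]
force: [0.2, 4.0, -0.3]
width: 0.0177
```

Run:
```python
from h import *
lev('iso')
```

```text
t 7.92 ang 1.3055 r 0.0858 yawerr 0.044 z 0.0961 Ft -3.68 Fr 1.62 Fz -0.29 w 0.0177 Mz 0.08
```

Call:
move_arm(
  deltas=[
    {"dp": [0, 0, 1.2], "rotation": [0, -0.8, 0]},
    {"dp": [0, 0, 1.2], "rotation": [0, -0.8, 0]},
    {"dp": [0, 0, 1], "rotation": [0, -0.8, 0]},
  ],
)

```text
t: 8.17
eef_pos: [0.5256, 0.086, 0.0962]
ee_rot: [-1.579, -0.002, 2.768]
force: [0.6, 8.0, -2.2]
width: 0.0174
```

Run:
```python
from h import *
lev('iso')
```

```text
t 8.17 ang 1.3323 r 0.0857 yawerr 0.063 z 0.0962 Ft -7.50 Fr 2.88 Fz -2.16 w 0.0174 Mz -0.15
```

Call:
move_arm(
  deltas=[
    {"dp": [0, 0, 0.8], "rotation": [0, 0, 0]},
  ],
)

```text
t: 8.25
eef_pos: [0.5256, 0.086, 0.0962]
ee_rot: [-1.581, -0.001, 2.77]
force: [1.3, 8.4, -1.8]
width: 0.0177
```

Run:
```python
from h import *
lev('iso')
```

```text
t 8.25 ang 1.3326 r 0.0858 yawerr 0.064 z 0.0962 Ft -8.18 Fr 2.41 Fz -1.79 w 0.0177 Mz -0.09
```

The lever has stopped moving while the force rises: probably latched. Ease back to check that it holds that way too.

Call:
move_arm(
  deltas=[
    {"dp": [0, 0, -1.2], "rotation": [0, 0.3, 0]},
    {"dp": [0, 0, -1.2], "rotation": [0, 0.8, 0]},
    {"dp": [0, 0, -1.2], "rotation": [0, 0.8, 0]},
  ],
)

```text
t: 8.5
eef_pos: [0.5262, 0.0875, 0.0961]
ee_rot: [-1.578, -0.002, 2.736]
force: [0.6, -0.7, 1.3]
width: 0.0175
```

Run:
```python
from h import *
lev('iso')
```

```text
t 8.50 ang 1.3137 r 0.0859 yawerr 0.049 z 0.0961 Ft 0.41 Fr -0.86 Fz 1.32 w 0.0175 Mz 0.04
```

Call:
move_arm(
  deltas=[
    {"dp": [0, 0, -1.2], "rotation": [0, 0.8, 0]},
    {"dp": [0, 0, -1.2], "rotation": [0, 0.8, 0]},
    {"dp": [0, 0, -1], "rotation": [0, 0.8, 0]},
  ],
)

```text
t: 8.75
eef_pos: [0.5272, 0.0894, 0.0961]
ee_rot: [-1.575, -0.003, 2.69]
force: [1.2, 0.9, -0.1]
width: 0.0176
```

Run:
```python
from h import *
lev('iso')
```

```text
t 8.75 ang 1.2887 r 0.0858 yawerr 0.028 z 0.0961 Ft -1.37 Fr -0.68 Fz -0.05 w 0.0176 Mz 0.25
```

Call:
move_arm(
  deltas=[
    {"dp": [0, 0, -1], "rotation": [0, 0.2, 0]},
    {"dp": [0, 0, -1], "rotation": [0, 0.5, 0]},
  ],
)

```text
t: 8.92
eef_pos: [0.528, 0.0912, 0.0961]
ee_rot: [-1.575, -0.003, 2.676]
force: [-0.6, -2.1, 0.7]
width: 0.0172
```

Run:
```python
from h import *
lev('iso')
```

```text
t 8.92 ang 1.2661 r 0.0859 yawerr 0.037 z 0.0961 Ft 2.11 Fr -0.47 Fz 0.71 w 0.0172 Mz 0.17
```

Call:
move_arm(
  deltas=[
    {"dp": [0, 0, -1], "rotation": [0, 0.6, 0]},
    {"dp": [0, 0, -1], "rotation": [0, 0.6, 0]},
  ],
)

```text
t: 9.08
eef_pos: [0.5286, 0.0921, 0.096]
ee_rot: [-1.572, -0.003, 2.653]
force: [0.2, -5.0, 2.2]
width: 0.0173
```

Run:
```python
from h import *
lev('iso')
```

```text
t 9.08 ang 1.2534 r 0.0859 yawerr 0.027 z 0.0960 Ft 4.21 Fr -2.66 Fz 2.17 w 0.0173 Mz 0.29
```

Call:
move_arm(
  deltas=[
    {"dp": [0, 0, -0.9], "rotation": [0, 0, 0]},
    {"dp": [0, 0, -0.9], "rotation": [0, 0, 0]},
  ],
)

```text
t: 9.25
eef_pos: [0.5287, 0.0923, 0.096]
ee_rot: [-1.569, -0.004, 2.652]
force: [-0.8, -5.1, 2.3]
width: 0.0177
```

Run:
```python
from h import *
lev('iso')
```

```text
t 9.25 ang 1.2510 r 0.0858 yawerr 0.028 z 0.0960 Ft 4.85 Fr -1.88 Fz 2.33 w 0.0177 Mz 0.29
```

It holds at both ends, 1.25 and 1.32 rad, which matches about 0.06 rad of play. Latched. Move back to mid-play and let go.

Call:
move_arm(
  deltas=[
    {"dp": [0, 0, 1.3], "rotation": [0, 0, 0]},
    {"dp": [0, 0, 1.3], "rotation": [0, -0.3, 0]},
    {"dp": [0, 0, 0.5], "rotation": [0, -0.3, 0]},
    {"dp": [0, 0, 0], "rotation": [0, 0, 0]},
  ],
)

```text
t: 9.58
eef_pos: [0.5281, 0.0912, 0.0961]
ee_rot: [-1.573, -0.003, 2.663]
force: [0.2, -1.2, 0.5]
width: 0.0172
```

Call:
move_arm(
  deltas=[
    {"dp": [0, 0, 0], "rotation": [0, 0, 0]},
    {"dp": [0, 0, 0], "rotation": [0, 0, 0]},
    {"dp": [0, 0, 0], "rotation": [0, 0, 0]},
    {"dp": [0, 0, 0], "rotation": [0, 0, 0]},
    {"dp": [0, 0, 0], "rotation": [0, 0, 0]},
  ],
  jaw=100,
)

```text
t: 10.0
eef_pos: [0.5271, 0.0908, 0.0956]
ee_rot: [-1.572, -0.005, 2.662]
force: [0.1, -0.0, -0.3]
width: 0.0453
```

Call:
move_arm(
  deltas=[
    {"dp": [0, -10, 0], "rotation": [0, 0, 0]},
    {"dp": [0, -25, 0], "rotation": [0, 0, 0]},
    {"dp": [0, -25, 0], "rotation": [0, 0, 0]},
    {"dp": [0, -20, 0], "rotation": [0, 0, 0]},
  ],
)

```text
t: 10.33
eef_pos: [0.5241, 0.0889, 0.175]
ee_rot: [-1.563, -0.011, 2.661]
force: [0.8, 0.0, -0.3]
width: 0.0534
```

Run:
```python
from h import *
lev('iso')
go([.5137,-.1222,.19],np.radians(-1.6),26)
```

```text
t 10.33 ang 1.3105 r 0.0883 yawerr -0.023 z 0.1750 Ft -0.36 Fr -0.71 Fz -0.30 w 0.0534 Mz -0.03
[-3.4, -0.6, 7.4] [-0.5, 5.93, 0.62]
[-4.1, -0.6, 7.0] [0.0, 5.92, -0.0]
[-4.8, -0.6, 6.5] [0.0, 5.92, -0.0]
[-5.5, -0.6, 6.0] [-0.0, 5.92, -0.0]
[-6.1, -0.6, 5.4] [0.0, 5.92, 0.0]
[-6.6, -0.6, 4.7] [0.0, 5.92, -0.0]
[-7.1, -0.6, 4.0] [0.0, 5.92, -0.0]
[-7.4, -0.6, 3.3] [-0.0, 5.92, 0.0]
[-7.7, -0.6, 2.5] [-0.0, 5.92, -0.0]
[-8.0, -0.6, 1.7] [0.0, 5.92, -0.0]
[-8.1, -0.6, 0.9] [0.0, 5.92, 0.0]
[-8.1, -0.6, 0.0] [0.0, 5.92, 0.0]
[-8.1, -0.6, -0.8] [-0.0, 5.92, 0.0]
[-8.0, -0.6, -1.7] [0.0, 5.92, 0.0]
[-7.7, -0.6, -2.5] [0.0, 5.92, -0.0]
[-7.4, -0.6, -3.3] [0.0, 5.92, 0.0]
[-7.1, -0.6, -4.0] [0.0, 5.92, -0.0]
[-6.6, -0.6, -4.7] [-0.0, 5.92, -0.0]
[-6.1, -0.6, -5.4] [0.0, 5.92, 0.0]
[-5.5, -0.6, -6.0] [-0.0, 5.92, 0.0]
[-4.9, -0.6, -6.5] [0.0, 5.92, 0.0]
[-4.2, -0.6, -7.0] [0.0, 5.92, -0.0]
[-3.4, -0.6, -7.4] [-0.0, 5.92, -0.0]
[-2.6, -0.6, -7.7] [0.0, 5.92, 0.0]
[-1.8, -0.6, -7.9] [0.0, 5.92, -0.0]
[-1.0, -0.6, -8.1] [0.0, 5.92, -0.0]
```

Call:
move_arm(
  deltas=[
    {"dp": [-3.5, -3, 7.5], "rotation": [-0.5, 6.5, 0.5]},
    {"dp": [-4, -3, 7], "rotation": [0, 6.5, 0]},
    {"dp": [-5, -2, 6.5], "rotation": [0, 6.5, 0]},
    {"dp": [-6, -1, 6], "rotation": [0, 6.5, 0]},
    {"dp": [-6.5, 0, 5], "rotation": [0, 6.5, 0]},
  ],
)

```text
t: 10.75
eef_pos: [0.5256, 0.0486, 0.1954]
ee_rot: [-1.584, 0.0, 2.076]
force: [0.3, -0.1, 0.4]
width: 0.0533
```

Call:
move_arm(
  deltas=[
    {"dp": [-7, 0, 4], "rotation": [0, 6.5, 0]},
    {"dp": [-7.5, 0, 3], "rotation": [0, 6.5, 0]},
    {"dp": [-8, 0, 2], "rotation": [0, 6.5, 0]},
    {"dp": [-8, 0, 1], "rotation": [0, 6.5, 0]},
    {"dp": [-8, 0, 0], "rotation": [0, 6.5, 0]},
  ],
)

```text
t: 11.17
eef_pos: [0.5262, 0.0059, 0.2003]
ee_rot: [-1.586, -0.009, 1.48]
force: [-0.4, -0.2, 0.4]
width: 0.0528
```

Call:
move_arm(
  deltas=[
    {"dp": [-8, 0, -1], "rotation": [0, 6.5, 0]},
    {"dp": [-8, 0, -2], "rotation": [0, 6.5, 0]},
    {"dp": [-8, 0, -3], "rotation": [0, 6.5, 0]},
    {"dp": [-7, 0, -4], "rotation": [0, 6.5, 0]},
    {"dp": [-7, 0, -5], "rotation": [0, 6.5, 0]},
  ],
)

```text
t: 11.58
eef_pos: [0.5279, -0.0379, 0.2047]
ee_rot: [-1.58, -0.018, 0.883]
force: [0.2, -0.8, -1.1]
width: 0.0533
```

Run:
```python
from h import *
lev('iso')
go([.5137,-.1222,.19],np.radians(-1.6),10)
```

```text
t 11.58 ang 2.6293 r 0.1156 yawerr -3.120 z 0.2047 Ft 0.64 Fr 0.49 Fz -1.13 w 0.0533 Mz -0.04
[-7.4, 1.4, -4.2] [0.51, 5.21, 1.06]
[-7.0, 1.5, -4.9] [-0.0, 5.22, -0.0]
[-6.5, 1.5, -5.5] [-0.0, 5.22, 0.0]
[-6.0, 1.5, -6.1] [0.0, 5.22, 0.0]
[-5.4, 1.5, -6.6] [0.0, 5.22, 0.0]
[-4.8, 1.5, -7.1] [-0.0, 5.22, -0.0]
[-4.1, 1.5, -7.5] [0.0, 5.22, -0.0]
[-3.4, 1.5, -7.8] [0.0, 5.22, -0.0]
[-2.7, 1.5, -8.1] [0.0, 5.22, 0.0]
[-2.0, 1.5, -8.3] [0.0, 5.22, -0.0]
```

Call:
move_arm(
  deltas=[
    {"dp": [-8, 1.5, -5], "rotation": [0.5, 6, 1]},
    {"dp": [-7, 1.5, -5], "rotation": [0, 6, 0]},
    {"dp": [-6.5, 1.5, -6], "rotation": [0, 6, 0]},
    {"dp": [-6, 1.5, -6.5], "rotation": [0, 6, 0]},
    {"dp": [-5, 1.5, -7], "rotation": [0, 5, 0]},
  ],
)

```text
t: 12.0
eef_pos: [0.5207, -0.084, 0.2017]
ee_rot: [-1.571, -0.004, 0.348]
force: [0.8, -0.0, -0.8]
width: 0.0534
```

Run:
```python
from h import *
go([.5137,-.1222,.18],np.radians(-1.6),4)
```

```text
[-4.9, 5.4, -8.4] [0.01, 5.39, 0.21]
[-4.1, 5.4, -8.8] [0.0, 5.39, 0.0]
[-3.3, 5.4, -9.1] [0.0, 5.39, 0.0]
[-2.4, 5.4, -9.4] [0.0, 5.39, -0.0]
```

Call:
move_arm(
  deltas=[
    {"dp": [-5, 5.4, -8.4], "rotation": [0, 5.4, 0.2]},
    {"dp": [-4, 5.4, -8.8], "rotation": [0, 5.4, 0]},
    {"dp": [-3, 5.4, -9.1], "rotation": [0, 5.4, 0]},
    {"dp": [-2, 4, -7], "rotation": [0, 4.5, 0]},
    {"dp": [0, 0, 0], "rotation": [0, 0, 0]},
  ],
)

```text
t: 12.42
eef_pos: [0.5135, -0.1226, 0.185]
ee_rot: [-1.571, -0.003, -0.037]
force: [-0.0, 0.4, -0.2]
width: 0.0532
```

Run:
```python
from h import *
go([.5137,-.1222,.15],np.radians(-1.6),2)
from station import arm
s=arm.get_state();f=arm.grab_frame("wrist");cv2.imwrite("pics/w2.png",f["pixels"][:,:,::-1])
T=np.eye(4);T[:3,:3]=R.from_euler("xyz",s["ee_rot"]).as_matrix();T[:3,3]=s["eef_pos"]
g=dict(f);g["cam_to_world"]=T@f["mount"];P=cloud(g);z=P[...,2]
for lo,hi in [(.1,.115),(.115,.13)]:
    k=(z>lo)&(z<hi)&(abs(P[...,0]-.513)<.05)&(abs(P[...,1]+.122)<.05)
    nl,lab=cv2.connectedComponents(k.astype(np.uint8))
    for i in range(1,nl):
        q=P[lab==i]
        if len(q)>20: print(lo,len(q),np.round(q.mean(0),4),np.round(q.min(0),4),np.round(q.max(0),4))
k=(z>.095)&(abs(P[...,0]-.513)<.03)&(abs(P[...,1]+.122)<.03)&(z<.125)
q=P[k]
from scipy.optimize import least_squares
r=least_squares(lambda c:np.linalg.norm(q-c,axis=1)-.015,[.513,-.122,.106],loss="soft_l1",f_scale=.002);print("ball",r.x,len(q))
```

```text
[0.1, 17.5, 0.2] [0.0, -0.27, 0.19]
[0.1, 17.5, 0.2] [0.0, -0.27, 0.0]
0.1 306 [ 0.506  -0.1204  0.1115] [ 0.4998 -0.1356  0.1035] [ 0.5265 -0.1064  0.115 ]
0.115 920 [ 0.5133 -0.1211  0.1192] [ 0.5014 -0.1344  0.115 ] [ 0.5277 -0.1083  0.1238]
ball [ 0.51505267 -0.12115952  0.10736612] 1242
```

View pics/w2.png

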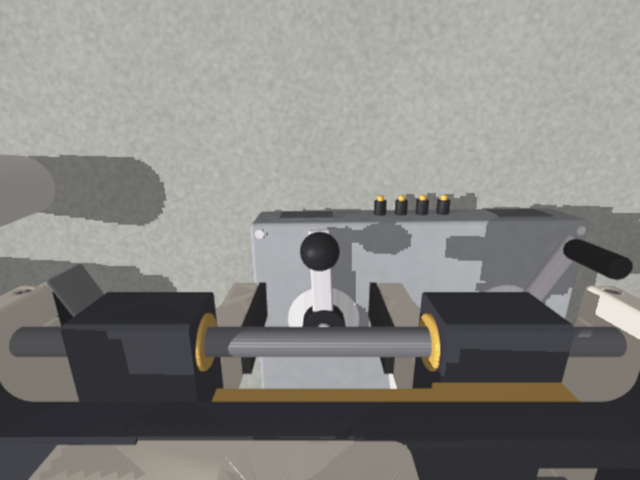

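The ball is at (320,252), centred between the fingers; the isolator at (598,258) has stayed put. Go down.

Call:
move_arm(
  deltas=[
    {"dp": [0.5, 20, 0.5], "rotation": [0, 0, 0]},
    {"dp": [0.3, 20, 0.5], "rotation": [0, 0, 0]},
    {"dp": [0.3, 20, 0.2], "rotation": [0, 0, 0]},
    {"dp": [0.2, 14, 0], "rotation": [0, 0, 0]},
    {"dp": [0, 5, 0], "rotation": [0, 0, 0]},
  ],
)

```text
t: 12.88
eef_pos: [0.52, -0.1197, 0.1105]
ee_rot: [-1.571, -0.015, -0.016]
force: [0.0, 0.1, 0.1]
width: 0.0531
```

Run:
```python
from h import *
go([.5148,-.1212,.088],np.radians(-1.6),2)
```

```text
[-2.8, 11.2, -0.8] [-0.01, 0.35, 0.86]
[-2.6, 11.2, -0.8] [0.0, 0.35, -0.0]
```

Call:
move_arm(
  deltas=[
    {"dp": [-3, 12, -0.8], "rotation": [0, 0.3, 0.9]},
    {"dp": [-2, 8, -0.5], "rotation": [0, 0.3, 0]},
    {"dp": [-0.5, 2, 0], "rotation": [0, 0, 0]},
    {"dp": [0, 0, 0], "rotation": [0, 0, 0]},
  ],
)

```text
t: 13.22
eef_pos: [0.5152, -0.12, 0.0877]
ee_rot: [-1.571, 0.002, -0.021]
force: [-0.7, 0.5, 0.6]
width: 0.0532
```

Run:
```python
from h import *
go([.5148,-.1212,.088],np.radians(-1.6),1)
```

```text
[-0.4, -0.3, -1.2] [0.0, 0.42, -0.1]
```

Call:
move_arm(
  deltas=[
    {"dp": [0, 0, -1], "rotation": [0, 0, 0]},
    {"dp": [0, 0, 0], "rotation": [0, 0, 0]},
    {"dp": [0, 0, 0], "rotation": [0, 0, 0]},
    {"dp": [0, 0, 0], "rotation": [0, 0, 0]},
    {"dp": [0, 0, 0], "rotation": [0, 0, 0]},
  ],
  jaw=255,
  squeeze=20,
)

```text
t: 13.63
eef_pos: [0.5165, -0.1212, 0.0898]
ee_rot: [-1.571, -0.001, -0.02]
force: [1.2, -0.9, -3.4]
width: 0.0288
```

Run:
```python
from h import *
lev('sel',4,.05,z=.088)
```

```text
t 13.63 ang 0.0411 r 0.0822 yawerr -0.034 z 0.0898 Ft 0.92 Fr -1.23 Fz -3.36 w 0.0288 Mz 0.00
[-2.5, 0.4, -4.3] [0.0, -4.8, 0.08]
[0.1, 0.5, -4.2] [-0.0, -2.86, -0.0]
[0.1, 0.5, -4.2] [0.0, -2.86, 0.0]
[0.1, 0.5, -4.2] [0.0, -2.86, 0.0]
```

Call:
move_arm(
  deltas=[
    {"dp": [0, 0, -1], "rotation": [0, -1, 0]},
    {"dp": [0, 0, -1.2], "rotation": [0, -1, 0]},
    {"dp": [0, 0, -1.2], "rotation": [0, -1, 0]},
  ],
)

```text
t: 13.88
eef_pos: [0.5166, -0.1245, 0.0897]
ee_rot: [-1.57, -0.002, 0.036]
force: [0.7, -1.4, -3.6]
width: 0.0284
```

Run:
```python
from h import *
lev('sel')
```

```text
t 13.88 ang 0.0813 r 0.0822 yawerr -0.019 z 0.0897 Ft 1.46 Fr -0.63 Fz -3.60 w 0.0284 Mz -0.33
```

Call:
move_arm(
  deltas=[
    {"dp": [0, 0, -1.2], "rotation": [0, -0.8, 0]},
    {"dp": [0, 0, -1.2], "rotation": [0, -0.8, 0]},
    {"dp": [0, 0, -1.2], "rotation": [0, -0.8, 0]},
  ],
)

```text
t: 14.13
eef_pos: [0.5169, -0.1286, 0.0897]
ee_rot: [-1.57, -0.002, 0.082]
force: [1.7, -1.0, -2.7]
width: 0.0288
```

Run:
```python
from h import *
lev('sel')
```

```text
t 14.13 ang 0.1321 r 0.0823 yawerr -0.023 z 0.0897 Ft 1.18 Fr -1.57 Fz -2.75 w 0.0288 Mz -0.24
```

Call:
move_arm(
  deltas=[
    {"dp": [0, 0, -1.5], "rotation": [0, -1, 0]},
    {"dp": [0.1, 0, -2], "rotation": [0, -1.4, 0]},
    {"dp": [0.1, 0, -2], "rotation": [0, -1.4, 0]},
    {"dp": [0.1, 0, -2], "rotation": [0, -1.4, 0]},
  ],
)

```text
t: 14.47
eef_pos: [0.5181, -0.1366, 0.0898]
ee_rot: [-1.57, -0.002, 0.181]
force: [-0.2, 0.9, -1.8]
width: 0.0289
```

Run:
```python
from h import *
lev('sel')
from station import arm
f=arm.grab_frame("side");cv2.imwrite("pics/s3.png",cv2.resize(f["pixels"][120:360,200:520,::-1],(800,600)))
```

```text
t 14.47 ang 0.2302 r 0.0823 yawerr -0.022 z 0.0898 Ft -0.89 Fr 0.04 Fz -1.83 w 0.0289 Mz -0.28
```

View pics/s3.png

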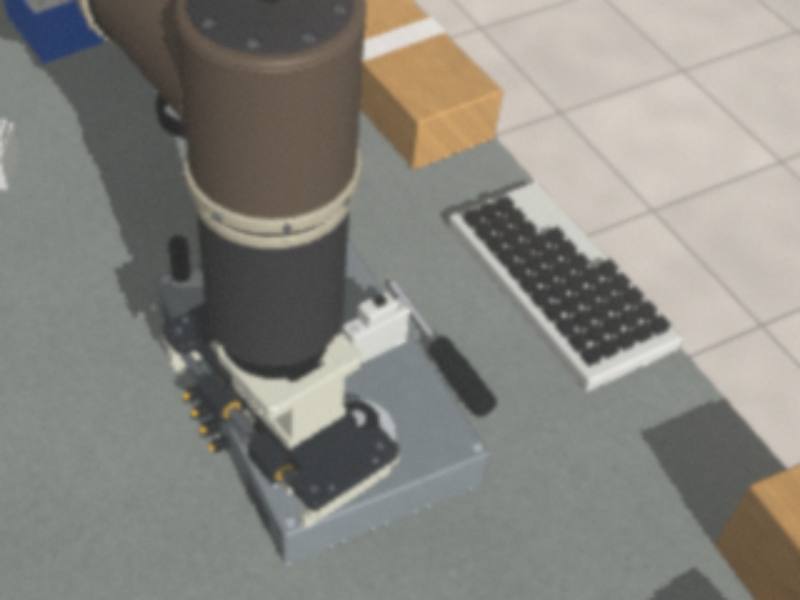

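The side view shows the gripper swinging with the ball, the isolator grip at about (178,258) unmoved. The selector is free; continue.

Call:
move_arm(
  deltas=[
    {"dp": [0.1, 0, -4], "rotation": [0, -2.7, 0]},
    {"dp": [0.1, 0, -4], "rotation": [0, -2.8, 0]},
    {"dp": [0.1, 0, -4], "rotation": [0, -2.8, 0]},
    {"dp": [0.1, 0, -4], "rotation": [0, -2.8, 0]},
    {"dp": [0.1, 0, -4], "rotation": [0, -2.8, 0]},
  ],
)

```text
t: 14.93
eef_pos: [0.5247, -0.1562, 0.0897]
ee_rot: [-1.571, -0.003, 0.435]
force: [1.4, -0.6, -2.5]
width: 0.0288
```

Run:
```python
from h import *
lev('sel')
```

```text
t 14.93 ang 0.4822 r 0.0824 yawerr -0.020 z 0.0897 Ft 1.17 Fr -0.97 Fz -2.54 w 0.0288 Mz -0.34
```

Call:
move_arm(
  deltas=[
    {"dp": [0.1, 0, -4], "rotation": [0, -2.8, 0]},
    {"dp": [0.1, 0, -4], "rotation": [0, -2.8, 0]},
    {"dp": [0.1, 0, -4], "rotation": [0, -2.8, 0]},
    {"dp": [0.1, 0, -4], "rotation": [0, -2.8, 0]},
    {"dp": [0.1, 0, -4], "rotation": [0, -2.8, 0]},
  ],
)

```text
t: 15.35
eef_pos: [0.5363, -0.174, 0.0898]
ee_rot: [-1.572, -0.004, 0.692]
force: [1.9, 0.2, -2.4]
width: 0.0288
```

Run:
```python
from h import *
lev('sel')
```

```text
t 15.35 ang 0.7399 r 0.0825 yawerr -0.021 z 0.0898 Ft 1.12 Fr -1.59 Fz -2.41 w 0.0288 Mz -0.38
```

Call:
move_arm(
  deltas=[
    {"dp": [0.1, 0, -4], "rotation": [0, -2.8, 0]},
    {"dp": [0.1, 0, -4], "rotation": [0, -2.8, 0]},
    {"dp": [0.1, 0, -4], "rotation": [0, -2.8, 0]},
    {"dp": [0.1, 0, -3], "rotation": [0, -2, 0]},
    {"dp": [0.1, 0, -2], "rotation": [0, -1.4, 0]},
  ],
)

```text
t: 15.77
eef_pos: [0.5496, -0.1865, 0.0897]
ee_rot: [-1.573, -0.005, 0.91]
force: [0.2, 1.0, -1.5]
width: 0.0284
```

Run:
```python
from h import *
lev('sel')
```

```text
t 15.77 ang 0.9617 r 0.0827 yawerr -0.025 z 0.0897 Ft -0.40 Fr -0.93 Fz -1.49 w 0.0284 Mz -0.23
```

Call:
move_arm(
  deltas=[
    {"dp": [0.1, 0, -2], "rotation": [0, -1.4, 0]},
    {"dp": [0.1, 0, -2], "rotation": [0, -1.4, 0]},
    {"dp": [0.1, 0, -2], "rotation": [0, -1.4, 0]},
    {"dp": [0, 0, -1.5], "rotation": [0, -1, 0]},
    {"dp": [0, 0, -1.2], "rotation": [0, -0.8, 0]},
  ],
)

```text
t: 16.18
eef_pos: [0.5573, -0.1917, 0.0897]
ee_rot: [-1.573, -0.004, 1.021]
force: [0.9, 0.7, -0.6]
width: 0.0286
```

Run:
```python
from h import *
lev('sel')
```

```text
t 16.18 ang 1.0740 r 0.0827 yawerr -0.026 z 0.0897 Ft 0.49 Fr -1.03 Fz -0.63 w 0.0286 Mz -0.23
```

Call:
move_arm(
  deltas=[
    {"dp": [0, 0, -1.2], "rotation": [0, -0.8, 0]},
    {"dp": [0, 0, -1.2], "rotation": [0, -0.8, 0]},
    {"dp": [0, 0, -1.2], "rotation": [0, -0.8, 0]},
  ],
)

```text
t: 16.43
eef_pos: [0.5606, -0.1935, 0.0897]
ee_rot: [-1.573, -0.004, 1.066]
force: [0.5, 0.2, -1.7]
width: 0.0285
```

Run:
```python
from h import *
lev('sel')
```

```text
t 16.43 ang 1.1193 r 0.0828 yawerr -0.026 z 0.0897 Ft 0.31 Fr -0.44 Fz -1.67 w 0.0285 Mz -0.31
```

Call:
move_arm(
  deltas=[
    {"dp": [0, 0, -1.1], "rotation": [0, -0.7, 0]},
    {"dp": [0, 0, -1.1], "rotation": [0, -0.7, 0]},
  ],
)

```text
t: 16.6
eef_pos: [0.5626, -0.1945, 0.0897]
ee_rot: [-1.573, -0.004, 1.093]
force: [-0.2, -0.1, -0.6]
width: 0.0288
```

Run:
```python
from h import *
lev('sel')
```

```text
t 16.60 ang 1.1471 r 0.0828 yawerr -0.027 z 0.0897 Ft -0.18 Fr 0.19 Fz -0.64 w 0.0288 Mz -0.25
```

Call:
move_arm(
  deltas=[
    {"dp": [0, 0, -1.1], "rotation": [0, -0.6, 0]},
    {"dp": [0, 0, -1], "rotation": [0, -0.6, 0]},
  ],
)

```text
t: 16.77
eef_pos: [0.5646, -0.1955, 0.0897]
ee_rot: [-1.573, -0.004, 1.117]
force: [-0.5, 2.0, -0.3]
width: 0.0285
```

Run:
```python
from h import *
lev('sel')
```

```text
t 16.77 ang 1.1730 r 0.0828 yawerr -0.029 z 0.0897 Ft -1.30 Fr -1.62 Fz -0.26 w 0.0285 Mz -0.18
```

Call:
move_arm(
  deltas=[
    {"dp": [0, 0, -1], "rotation": [0, -0.6, 0]},
  ],
)

```text
t: 16.85
eef_pos: [0.5654, -0.1959, 0.0897]
ee_rot: [-1.572, -0.004, 1.128]
force: [0.1, 0.9, -1.4]
width: 0.0284
```

Run:
```python
from h import *
lev('sel')
```

```text
t 16.85 ang 1.1845 r 0.0829 yawerr -0.029 z 0.0897 Ft -0.24 Fr -0.85 Fz -1.38 w 0.0284 Mz -0.17
```

Call:
move_arm(
  deltas=[
    {"dp": [0, 0, -1], "rotation": [0, -0.6, 0]},
  ],
)

```text
t: 16.93
eef_pos: [0.566, -0.1961, 0.0896]
ee_rot: [-1.572, -0.004, 1.14]
force: [-3.0, 2.7, 2.0]
width: 0.0286
```

Run:
```python
from h import *
lev('sel')
```

```text
t 16.93 ang 1.1924 r 0.0829 yawerr -0.026 z 0.0896 Ft -3.84 Fr -1.31 Fz 1.96 w 0.0286 Mz -0.33
```

Resistance is starting to build. One more small step.

Call:
move_arm(
  deltas=[
    {"dp": [0, 0, -0.8], "rotation": [0, -0.2, 0]},
  ],
)

```text
t: 17.02
eef_pos: [0.5661, -0.1962, 0.0895]
ee_rot: [-1.57, -0.004, 1.144]
force: [-4.2, 3.6, 3.8]
width: 0.0286
```

Run:
```python
from h import *
lev('sel')
```

```text
t 17.02 ang 1.1936 r 0.0829 yawerr -0.023 z 0.0895 Ft -5.31 Fr -1.67 Fz 3.79 w 0.0286 Mz -0.29
```

Call:
move_arm(
  deltas=[
    {"dp": [0, 0, -1], "rotation": [0, 0, 0]},
    {"dp": [0, 0, -1], "rotation": [0, 0, 0]},
  ],
)

```text
t: 17.18
eef_pos: [0.5661, -0.1962, 0.0895]
ee_rot: [-1.567, -0.004, 1.144]
force: [-4.5, 4.4, 3.2]
width: 0.0288
```

Run:
```python
from h import *
lev('sel')
```

```text
t 17.18 ang 1.1939 r 0.0829 yawerr -0.023 z 0.0895 Ft -5.83 Fr -2.27 Fz 3.16 w 0.0288 Mz -0.36
```

It's firmly at the stop, 6 N at most. Let go and lift.

Call:
move_arm(
  deltas=[
    {"dp": [0, 0, 0], "rotation": [0, 0, 0]},
    {"dp": [0, 0, 0], "rotation": [0, 0, 0]},
    {"dp": [0, 0, 0], "rotation": [0, 0, 0]},
    {"dp": [0, 0, 0], "rotation": [0, 0, 0]},
    {"dp": [0, 0, 0], "rotation": [0, 0, 0]},
  ],
  jaw=80,
)

```text
t: 17.6
eef_pos: [0.5671, -0.197, 0.0903]
ee_rot: [-1.569, -0.003, 1.146]
force: [0.2, 0.0, 0.0]
width: 0.0563
```

Run:
```python
from h import *
lev('sel')
```

```text
t 17.60 ang 1.2081 r 0.0832 yawerr -0.035 z 0.0903 Ft 0.18 Fr -0.11 Fz 0.01 w 0.0563 Mz 0.01
```

Call:
move_arm(
  deltas=[
    {"dp": [0, -15, 0], "rotation": [0, 0, 0]},
    {"dp": [0, -25, 0], "rotation": [0, 0, 0]},
    {"dp": [0, -30, 0], "rotation": [0, 0, 0]},
    {"dp": [0, -30, 0], "rotation": [0, 0, 0]},
    {"dp": [0, -20, 0], "rotation": [0, 0, 0]},
  ],
)

```text
t: 18.02
eef_pos: [0.5638, -0.1978, 0.2084]
ee_rot: [-1.558, 0.001, 1.146]
force: [0.5, -0.4, -0.1]
width: 0.0601
```

Call:
move_arm(
  deltas=[
    {"dp": [-30, -5, 0], "rotation": [0, 0, 0]},
    {"dp": [-38, -5, 0], "rotation": [0, 0, 0]},
    {"dp": [-38, 0, 0], "rotation": [0, 0, 0]},
    {"dp": [-30, 0, 0], "rotation": [0, 0, 0]},
    {"dp": [0, 0, 0], "rotation": [0, 0, 0]},
  ],
)

```text
t: 18.43
eef_pos: [0.511, -0.3261, 0.2276]
ee_rot: [-1.572, -0.0, 1.153]
force: [-0.4, 0.3, -0.1]
width: 0.0603
```

Run:
```python
from h import *
from station import arm
print(arm.get_state()["eef_pos"],arm.get_state()["force"])
ims=[]
for n in ["top","side"]:
    f=arm.grab_frame(n); P=cloud(f);x,y,z=P[...,0],P[...,1],P[...,2]
    k=(z>.108)&(z<.128)&(x>.48)&(x<.7)&(y>-.22)&(y<.16)
    nl,lab=cv2.connectedComponents(k.astype(np.uint8))
    for i in range(1,nl):
        q=P[lab==i]
        if len(q)>20: print(n,len(q),np.round(q.mean(0),4))
    ims.append(f["pixels"][120:360,200:520,::-1])
cv2.imwrite("pics/end.png",cv2.resize(np.hstack(ims),(800,300)))
cv2.imwrite("pics/endtop.png",arm.grab_frame("top")["pixels"][:,:,::-1])
```

```text
[ 0.51099514 -0.32612288  0.22760094] [-0.37794413  0.30789335 -0.11457159]
top 135 [ 0.6532 -0.048   0.1216]
top 76 [0.528  0.0899 0.1238]
side 72 [0.5278 0.088  0.1202]
side 59 [ 0.5555 -0.2025  0.1149]
```

View pics/endtop.png

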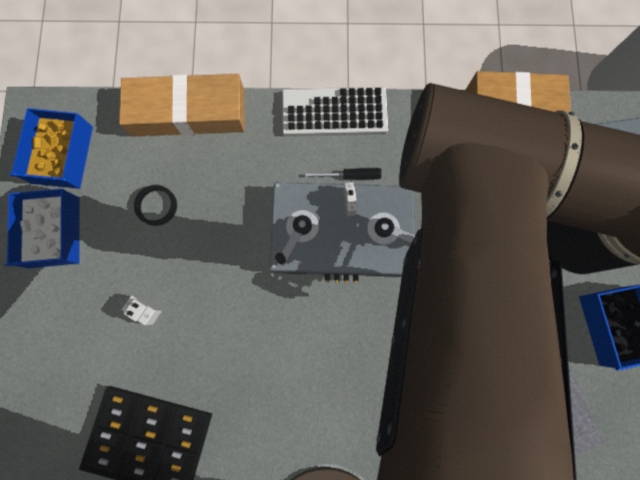

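View pics/end.png

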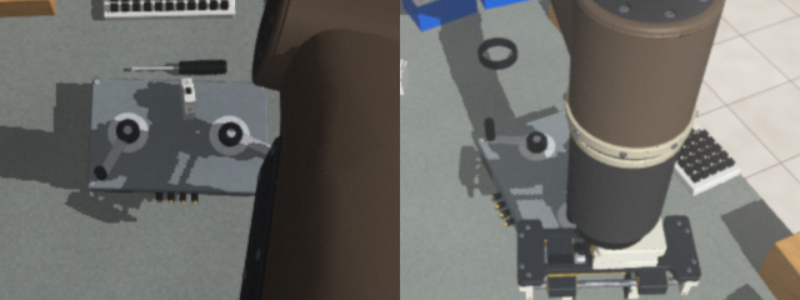

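Run:
```python
from h import *
from station import arm
s=arm.get_state();f=arm.grab_frame("wrist");cv2.imwrite("pics/w3.png",f["pixels"][:,:,::-1])
T=np.eye(4);T[:3,:3]=R.from_euler("xyz",s["ee_rot"]).as_matrix();T[:3,3]=s["eef_pos"]
g=dict(f);g["cam_to_world"]=T@f["mount"];P=cloud(g);z=P[...,2]
k=(z>.095)&(abs(P[...,0]-.562)<.03)&(abs(P[...,1]+.199)<.03)&(z<.125)
q=P[k]
from scipy.optimize import least_squares
r=least_squares(lambda c:np.linalg.norm(q-c,axis=1)-.015,[.562,-.199,.106],loss="soft_l1",f_scale=.002);print("ball",r.x,len(q))
d=r.x[:2]-AX["sel"][0];print(np.arctan2(d[1],d[0])-AX["sel"][1]+2*np.pi)
```

```text
ball [ 0.56523141 -0.19763629  0.10724205] 650
1.1907747947845468
```

View pics/w3.png

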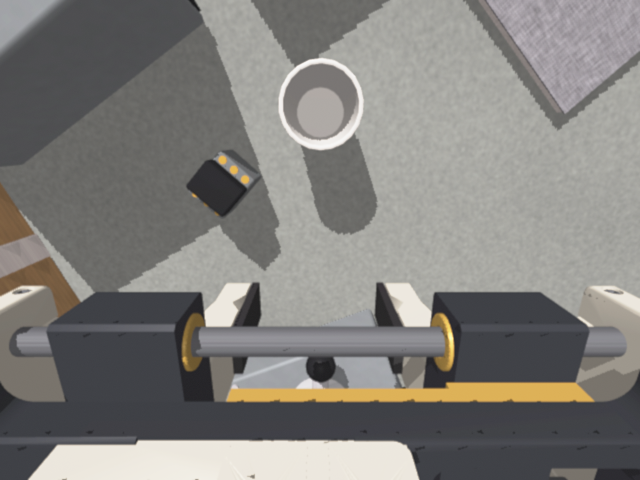

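The wrist view shows the ball at (320,366), which works out to about 1.19 rad, at the stop. The cup (320,103) and contactor (220,183) look undisturbed. In the top view the isolator grip is at (280,258), within its latch play.

```bash
python3 -c "
from station import arm
print(arm.job_done())"
```

```text
the job is handed in; nothing more can be done
None
```

The test box is switched over to test and the job is handed in, after about 18.5 s of robot time against the 64 s limit.

- **Isolator:** I swung it anticlockwise in small steps at about 4 N. The latch resisted at about 1.32 rad, where I saw at most about 8 N. Easing it back, it was held again at about 1.25 rad with about 5 N, so it was held both ways with about 0.07 rad of play. I let go in the middle of that play, and the later pictures still put it there.
- **Selector:** It passed its 0.08 rad block without resistance and went on to its stop at about 1.19 rad, with about 6 N against it. After I let go, the wrist camera put the ball at 1.19 rad.
- **Last checks:** The gripper is open and well clear, and the force reads about zero. The bystanders in view in the last pictures look unmoved.

**Uncertain readings:**
- While the selector was swinging freely, the measured drag was near zero, sometimes with the wrong sign, instead of the expected 3 N. The pictures and the closed fingers showed that the ball moved with the gripper.
- In the last side view the arm hid most of the ball, so that fix was only partial. I relied on the wrist camera instead.

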